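# Feed an ointment jar down the labeller chute to its stop

### The arm

A 7-joint arm with a two-finger parallel gripper is mounted at the origin on the work surface. World frame = base frame: x ahead of the robot, y to its left, z up, the work surface at z = 0. Lengths are in m, angles in rad, forces in N, time in s.
With the tool pointing down it reaches from about 0.425 to 0.875 m from the base axis. Payload 8.4 kg.
Tool frame: the origin (TCP) lies at the very end of the fingers, on their centre line; the grasp point (between the pads) lies 19 mm behind it; z points along the fingers, x is the direction in which the jaws open and shut, and the axes are right-handed (so a half turn about z gives the same grasp; the last joint's range is limited). The gripper opens to 85 mm and grips with 20 to 120 N. Pads are 22 mm wide; open, the fingers measure 114 mm over their backs; the gripper's body (76 mm by 85 mm) begins 54 mm behind the grasp point. The pads swing forward as they close: fully open they stand 13 mm farther back than shut.
Start: joints at [-1.4, 0.333, 0.04, 1.465, -0.013, 1.343, -0.059], TCP at [0.173, 0.626, 0.231] pointing down, gripper open.
Joint ranges: [-2.58, 2.58], [-0.38, 2.09], [-1.3, 1.39], [0.25, 2.4], [-1.5, 4.64], [0.08, 2.09], [-2.65, 2.65]. Speed limits (rad/s): [2.22, 2.22, 2.79, 2.79, 3.14, 3.14, 3.14].

### API

Orientations are given as a unit quaternion [w, x, y, z].
In Python, from workcell import env gives the robot as it stands.
- The arm moves only by the tool send_rows, never from a script. Its argument "increments" is text: rows parted by semicolons, each of 4 numbers parted by spaces: the shift along the world's x, y, z in m, then the turn about the world's z in rad. In form: dx dy dz yaw; .... A call has 1 to 5 rows; each row is the pose to reach, as a shift and turn from the pose commanded when the call began; what a row does not reach only later rows make up. A row lasts 1/12 s, in which the tool goes at most 41.7 mm and 7.16 degrees, less where a joint would pass 70% of its speed; a pose out of reach is approached as far as the arm can. A call with a gripper value outside its range is refused whole. "fingers" is the finger opening in m, from 0 to 0.0854, set as the call begins (left out, the last holds). The fingers move at their own pace and stop on an object; "force" is the grip in N (left out, the last holds). Time passes only in rows, so rows that repeat a pose let the fingers close. It gives the time, the measured TCP pose, the force and the opening at its end, in the units of the state.
- env.observe(): the state, without advancing time (a new reading comes with each control period).
- env.grab_frame(name): name is "scene" or "top"; returns the picture (420x560x3 uint8, red, green, blue); there is no depth.
- env.camera_model(name): a dict with "camera_matrix" (3x3 intrinsics, pixels), "k1" (the pictures are not rectified: a ray, as slopes to the right and down, at radius r is drawn at 1 + k1 r^2 times it, then the intrinsics apply), "extrinsics" (4x4, takes a point from camera to world coordinates). Camera axes: x right, y up, looking along -z (the intrinsics and any distortion apply to the point x, -y, -z); pixel columns grow to the right and rows downward; lengths in m; the calibration is good to about 2 mm. A picture is of the moment at which its call begins. camera_model takes no time and is no camera call.
- env.hand_in(): hands the job in, once; it reports no verdict.
The state is a dict: "time": time; "joint_positions": joint angles; "joint_vel": joint speeds; "effort": joint torques, N m; "tool_pos": TCP position; "ee_rot": TCP orientation; "force": force on the tool from outside, world axes, zero at the start; "torque": the same for the moment, N m; "width": finger opening in m.
Only numpy, scipy, OpenCV 4.12 (cv2) and the standard library are available. Lean on these libraries where they do the work, as an engineer would, in place of code of your own. Each camera call takes 0.05 s, during which the arm holds its last target.

### The job

Stand the small squat screw-cap ointment jar upright in the upper end of the sloped feed chute and let go of it there. Then push it from behind down the chute, keeping it on the chute floor, until it rests against the escapement stop, and leave it resting there, upright. Push gently: the stop is only lightly clamped and must not be shifted, and the other things on the bench are to be left alone.

Things in the scene. Friction and masses are not known exactly. Their poses are not given: they have to be found in the camera images.
- jar: Closed white plastic ointment jar with a grey screw cap of the same diameter: a plain upright cylinder, 45 mm in diameter, 60 mm tall, 130 to 250 g, standing loose on the bench. It is the smallest and squattest of the vessels. Origin at the centre of its underside, z up through the cap.
- chute: Sloped metal channel on a fixed stand. Origin on the floor's surface, mid-length, mid-width; x points straight DOWN the slope (0.24 rad below level), y across, z square to the floor. Floor from x = -135 mm (open upper end, 110 mm over the bench) to +135 mm (47 mm over the bench). Guides stand 14 mm above the floor, inner faces at y = +-25.5 mm, flaring to +-35 mm above x = -100 mm.
- load (a point): Where to stand the jar: on the floor of the chute's upper end, at x = -85 mm, y = 0 of the chute frame (20 mm either way along the chute is fine). Axes as the chute's. Friction holds a jar set square on the floor here; it does not slide down by itself, and pushing it along the floor takes under 3 N. Push low, 15 to 35 mm above the floor, so that it does not tip.
- stop_zone (a point): On the chute floor at x = +70 mm: MIDDLE of the range in which the escapement stop was clamped by hand. The stop itself is not tracked: a steel plate across the channel, 42 mm tall, with a grey bridge behind it; its upper face may lie up to 30 mm up or down the slope from this point. Find it by feel. Its clamp slips at about 18 N: once the jar meets it, end the push well under 15 N.
- canister: Bystander: white porcelain canister with a domed lid, 58 mm in diameter, 121 mm tall. Origin at the centre of its underside.
- bottle: Bystander: amber glass bottle with a black stopper, 57 mm in diameter, 116 mm tall. Origin at the centre of its underside.
- pan: Bystander: shallow steel weighing pan, 90 mm in diameter, 14 mm tall. Origin at the centre of its underside.
Things that resemble listed ones, but are neither listed nor needed, are in the scene too. Several things look just like the jar: the one meant starts farthest from the robot's base.

How it is judged:
On the way, in this order (a step that is already met when the one before it is completed fails the run):
1. the jar stands square on the floor of the chute's upper end (its centre above x = -40 mm in the chute frame), let go (y of jar in the frame of chute between -0.006 and 0.006 m and z of jar in the frame of chute between -0.004 and 0.004 m and angle between the z axis of jar and the z axis of chute, either way round below 0.08 rad and x of jar in the frame of chute between -0.13 and -0.04 m and contact force between the fingers and jar below 0.05 N), for 0.2 s.
2. the jar slides through the middle of the chute, on its floor (y of jar in the frame of chute between -0.006 and 0.006 m and z of jar in the frame of chute between -0.004 and 0.004 m and angle between the z axis of jar and the z axis of chute, either way round below 0.08 rad and x of jar in the frame of chute between -0.03 and 0.012 m), for 0.05 s.
3. the jar is pushed up against the stop (contact force between jar and stop above 0.5 N and z of jar in the frame of chute below 0.004 m), for 0.05 s.
At the end, for the whole second after the job is handed in: The jar stands upright (within 0.08 rad of square to the chute floor) on the chute floor between the guides, at rest against the stop (less than 2 mm of gap), with the stop where it was (within 3 mm) (y of jar in the frame of chute between -0.006 and 0.006 m and z of jar in the frame of chute between -0.004 and 0.004 m and angle between the z axis of jar and the z axis of chute, either way round below 0.08 rad and x of jar in the frame of chute above 0.012 m and x of jar in the frame of stop above -0.0245 m and linear speed of jar below 0.01 m/s); the robot touches nothing.
It fails at once if the stop is shifted along the chute by more than 3 mm (distance of stop from where it was at the start of the episode above 0.003 m).
It fails at once if the jar presses on the stop with more than 22 N (contact force between jar and stop above 22 N).
It fails at once if the canister is shifted by more than 20 mm or tipped (distance of canister from where it was at the start of the episode above 0.02 m or angle between canister's own z axis and vertical above 0.3 rad).
It fails at once if the bottle is shifted by more than 20 mm or tipped (distance of bottle from where it was at the start of the episode above 0.02 m or angle between bottle's own z axis and vertical above 0.3 rad).
It fails at once if the weighing pan is shifted by more than 20 mm or tipped (distance of pan from where it was at the start of the episode above 0.02 m or angle between pan's own z axis and vertical above 0.3 rad).
It also fails if it takes over 58 s, if anything falls off the work surface, if the arm or the gripper's body presses on something with over 40 N, if the wrist force passes 120 N, or if a joint passes its speed limit or range.

## Working session

There is one attempt and no reset: what is moved stays moved. The work goes in short steps, Python scripts to look and compute and a tool call to move; the robot and the scene stay as the last step left them, time stands still between calls to the robot, and variables do not carry over. Pictures are saved under pics/ and viewed, and the job is handed in when it is done.

Besides the shell and the picture viewer there is one more tool, called after "Request:" as name(argument=value, ...) on one line, values as JSON. send_rows: Moves the arm, as the interface text tells. Its arguments: {"type":"object","properties":{"increments":{"type":"string"},"fingers":{"type":"number"},"force":{"type":"number"}},"required":["increments"]}

```bash
mkdir -p pics; ls; python3 - <<'E'
from workcell import env
import cv2,numpy as np
for n in ("scene","top"):
    cv2.imwrite(f"pics/{n}0.png",env.grab_frame(n)[:,:,::-1]); m=env.camera_model(n); print(n,m)
print(env.observe())
E
```

```text
pics
scene {'camera_matrix': array([[458.47746547,   0.        , 276.47761392],
       [  0.        , 458.47746547, 211.71286775],
       [  0.        ,   0.        ,   1.        ]]), 'k1': 0.010516347908879757, 'extrinsics': array([[-4.65520080e-01, -6.87097634e-01,  5.57842179e-01,
         1.08448554e+00],
       [ 8.85037310e-01, -3.61316320e-01,  2.93529347e-01,
         3.54011961e-01],
       [-1.25836802e-04,  6.30354946e-01,  7.76307043e-01,
         9.41559196e-01],
       [ 0.00000000e+00,  0.00000000e+00,  0.00000000e+00,
         1.00000000e+00]])}
top {'camera_matrix': array([[471.34554127,   0.        , 277.57983134],
       [  0.        , 471.34554127, 208.28900398],
       [  0.        ,   0.        ,   1.        ]]), 'k1': -0.028918476941452904, 'extrinsics': array([[-0.00479077,  0.99418081, -0.10761767,  0.37882736],
       [-0.99998171, -0.00436559,  0.00418612,  0.01101357],
       [ 0.00369195,  0.10763576,  0.99418354,  1.11030149],
       [ 0.        ,  0.        ,  0.        ,  1.        ]])}
{'time': 0.1, 'joint_positions': array([-1.40017168,  0.33383184,  0.03988081,  1.46617168, -0.0134032 ,
        1.3433325 , -0.05849301]), 'joint_vel': array([-0.00062796, -0.00240069,  0.00179566, -0.00368262,  0.0012702 ,
       -0.00139048, -0.0004808 ]), 'effort': array([ 4.45274200e-03, -6.60014963e+01,  1.37068558e+00, -4.06482375e+01,
        1.70790200e-02,  8.80148029e-03,  4.60587660e-05]), 'tool_pos': array([0.17318173, 0.62606975, 0.23052121]), 'ee_rot': array([ 4.85084695e-04,  7.95794394e-01,  6.05566460e-01, -5.57070511e-04]), 'force': array([-0.5199944 ,  1.32859503,  0.86946388]), 'torque': array([-0.05495469,  0.04501662, -0.03623301]), 'width': 0.08510765850797855}
```

View pics/scene0.png

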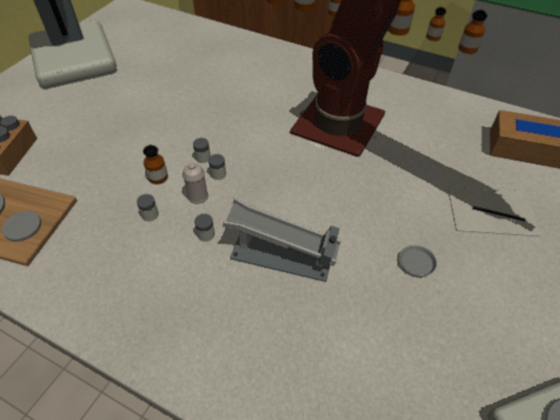

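View pics/top0.png

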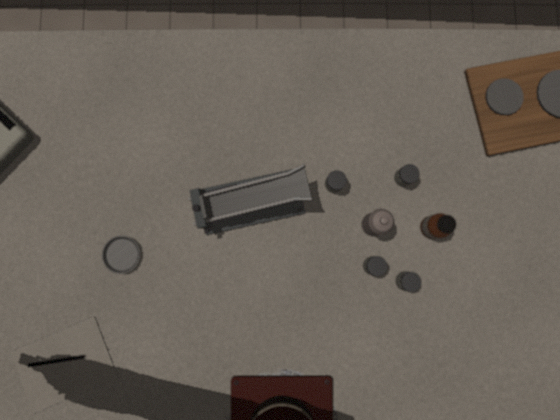

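Four jar-like vessels: scene px (147,207), (204,228), (217,167), (201,150), and top px (409,176), (337,182), (377,266), (409,282). The stop end of the chute is at left in top view, about (200,208), and the upper end is at (305,185). The pan is at (122,255), the canister at (380,222) and the bottle at (440,226).

```bash
cat > h.py <<'E'
import numpy as np,cv2
from workcell import env
M={n:env.camera_model(n) for n in("scene","top")}
def ray(n,px):
    m=M[n];K=m["camera_matrix"];d=np.array([(px[0]-K[0,2])/K[0,0],(px[1]-K[1,2])/K[1,1]]);u=d.copy()
    for _ in range(20): u=d/(1+m["k1"]*(u@u))
    E=m["extrinsics"];v=E[:3,:3]@np.array([u[0],-u[1],-1]);return E[:3,3],v/np.linalg.norm(v)
def onz(n,px,z):
    o,v=ray(n,px);return o+v*(z-o[2])/v[2]
def proj(n,p):
    m=M[n];E=m["extrinsics"];c=E[:3,:3].T@(np.asarray(p,float)-E[:3,3]);u=np.array([c[0],-c[1]])/-c[2]
    u=u*(1+m["k1"]*(u@u));K=m["camera_matrix"];return np.array([K[0,0]*u[0]+K[0,2],K[1,1]*u[1]+K[1,2]])
def tri(a,b):
    o1,v1=ray("scene",a);o2,v2=ray("top",b)
    s=np.linalg.lstsq(np.c_[v1,-v2],o2-o1,rcond=None)[0];p,q=o1+s[0]*v1,o2+s[1]*v2
    return (p+q)/2,np.linalg.norm(p-q)
E
python3 - <<'E'
from h import *
for t in [(409,174),(337,181),(377,266),(410,282)]:
    p=onz("top",t,.06);print(t,p.round(3),np.hypot(*p[:2]).round(3),proj("scene",p).round(0))
for t,h in[((380,222),.1),((440,226),.1),((122,255),.014)]: print(onz("top",t,h).round(3))
a=cv2.imread("pics/top0.png");s=cv2.imread("pics/scene0.png")
def crop(im,x,y,w,h,k,n): cv2.imwrite("pics/"+n,cv2.resize(im[y:y+h,x:x+w],None,fx=k,fy=k,interpolation=cv2.INTER_CUBIC)*1)
crop(cv2.convertScaleAbs(a,alpha=1.8),180,150,140,100,5.5,"tc.png");crop(cv2.convertScaleAbs(s,alpha=1.2),215,190,140,100,5.5,"sc.png")
crop(cv2.convertScaleAbs(a,alpha=1.8),320,150,140,100,5.5,"tj.png");crop(cv2.convertScaleAbs(s,alpha=1.2),120,130,120,100,6,"sj.png")
E
```

```text
(409, 174) [ 0.569 -0.292  0.06 ] 0.64 [145. 199.]
(337, 181) [ 0.554 -0.128  0.06 ] 0.568 [203. 219.]
(377, 266) [ 0.363 -0.213  0.06 ] 0.421 [216. 159.]
(410, 282) [ 0.327 -0.286  0.06 ] 0.434 [201. 142.]
[ 0.458 -0.214  0.1  ]
[ 0.448 -0.343  0.1  ]
[0.39  0.368 0.014]
```

View pics/tc.png

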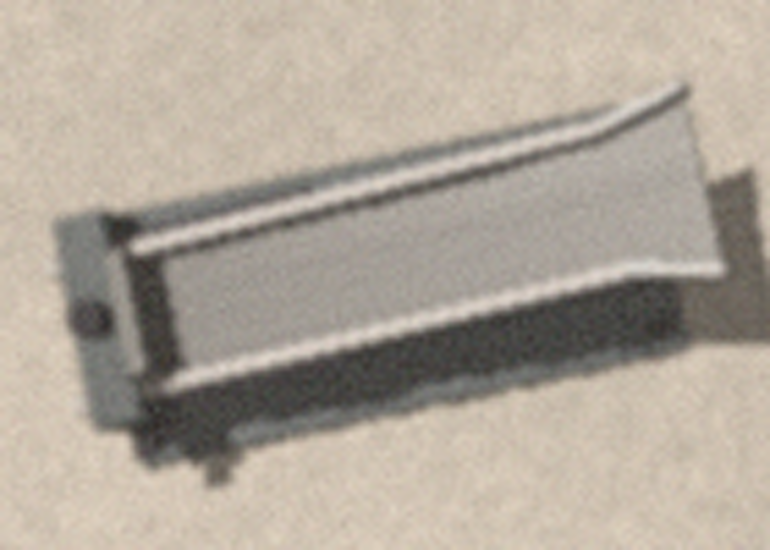

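View pics/sc.png

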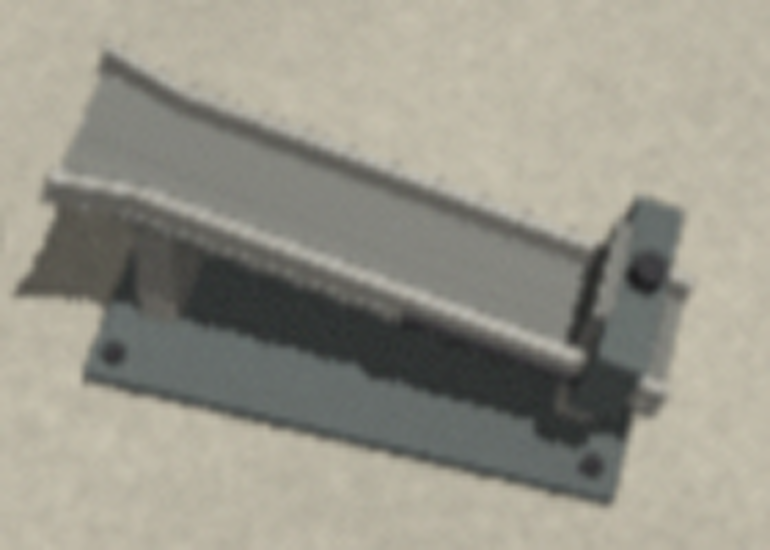

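View pics/tj.png

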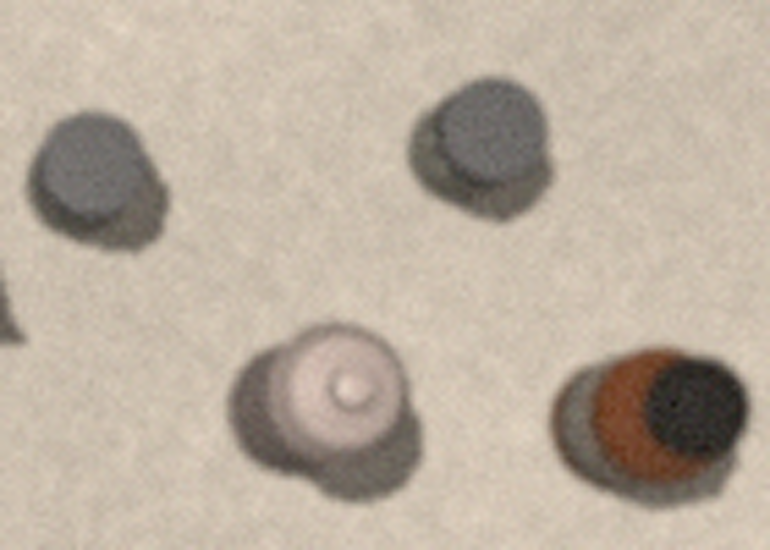

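View pics/sj.png

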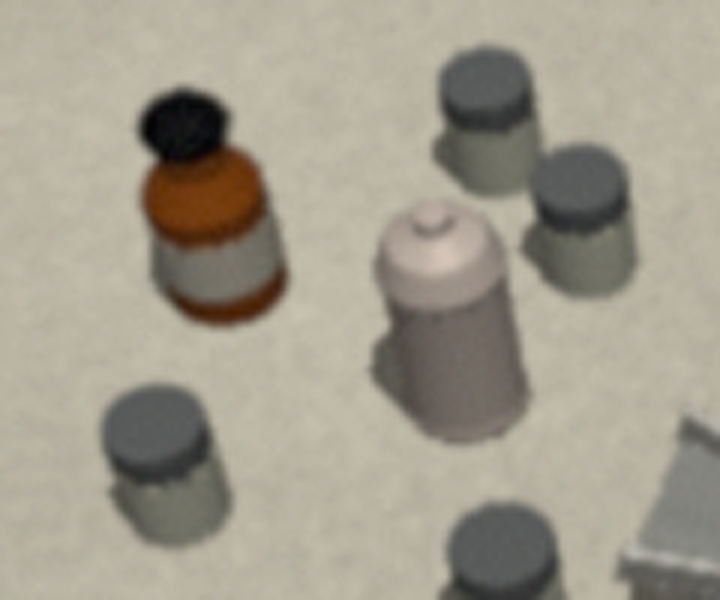

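The jar meant is the one at top px (409.6,173.6) / scene px (145.8,200.8), r = 0.64 m. The other three are at 0.57, 0.43 and 0.42 m. The enlarged crops confirm a grey-capped squat jar there. Next: triangulate the jar cap and the chute corners.

```bash
python3 - <<'E'
from h import *
T=lambda x,y:(x/5.5+180-.4,y/5.5+150-.4); S=lambda x,y:(x/5.5+215-.4,y/5.5+190-.4)
pr={"jarcap":((155/6+119.6,423/6+129.6),(493/5.5+319.6,130/5.5+149.6)),
"tipA":(S(48,183),T(685,90)),"tipB":(S(108,52),T(722,270)),
"kneeA":(S(140,190),T(600,128)),"kneeB":(S(185,98),T(632,266)),
}
P={}
for k,(a,b) in pr.items():
    P[k],r=tri(a,b);print(k,P[k].round(4),"gap",r.round(4))
print("tipdist",np.linalg.norm(P["tipA"]-P["tipB"]),"knee",np.linalg.norm(P["kneeA"]-P["kneeB"]))
# lines on guide-top plane, iterated
def fit(n,pts):
    yaw=1.3;c=np.array([.52,0,.0785])
    for _ in range(30):
        d=np.array([np.cos(yaw),np.sin(yaw),0]);X=d*np.cos(.24)-np.array([0,0,np.sin(.24)]);Z=d*np.sin(.24)+np.array([0,0,np.cos(.24)]);Y=np.cross(Z,X)
        def pl(px,h): o,v=ray(n,px);q=c+Z*h;return o+v*((q-o)@Z)/(v@Z)
        Q={k:pl(p,.014) for k,p in pts.items()}
        la=Q["A1"]-Q["A0"];lb=Q["B1"]-Q["B0"];u=la/np.linalg.norm(la)+lb/np.linalg.norm(lb)
        ya,yb=[np.arctan2(l[1],l[0]) for l in(la,lb)];
        yaw=np.arctan2(u[1],u[0])
        ym=np.mean([(Q[k]-c)@Y for k in("A0","A1","B0","B1")]);xt=np.mean([(Q[k]-c)@X for k in("tA","tB")])
        c=c+Y*ym+d*(xt+.135)/np.cos(.24); c[2]=.0785
    print(n,"yaw",yaw,ya,yb,"c",c.round(4))
    for k,q in Q.items(): print(k,((q-c)@X).round(4),((q-c)@Y).round(4))
fit("top",dict(A0=T(590,131),A1=T(140,245),B0=T(620,267),B1=T(170,385),tA=T(685,90),tB=T(722,270)))
fit("scene",dict(A0=S(150,195),A1=S(570,358),B0=S(190,98),B1=S(585,250),tA=S(48,183),tB=S(108,52)))
E
```

```text
jarcap [ 0.571  -0.292   0.0584] gap 0.0017
tipA [ 0.5771 -0.0501  0.1167] gap 0.001
tipB [ 0.5061 -0.0635  0.1193] gap 0.0007
kneeA [ 0.562  -0.016   0.1153] gap 0.0029
kneeB [ 0.5079 -0.0273  0.1109] gap 0.005
tipdist 0.07229747892202956 knee 0.05543934354147701
top yaw 1.7858253304868417 1.7756066233442496 1.796044037629434 c [0.5158 0.0686 0.0785]
A0 -0.096 -0.0273
A1 0.0949 -0.0292
B0 -0.0956 0.0273
B1 0.0945 0.0292
tA -0.1359 -0.0333
tB -0.1341 0.038
scene yaw 1.771352800000268 1.7692235676426844 1.773482032357852 c [0.5173 0.0714 0.0785]
A0 -0.0946 -0.0269
A1 0.0916 -0.0273
B0 -0.0952 0.0269
B1 0.0853 0.0273
tA -0.1349 -0.0395
tB -0.1351 0.034
```

```bash
python3 - <<'E'
from h import *
g=np.mean([cv2.GaussianBlur(env.grab_frame("top"),(3,3),0).astype(float).sum(2) for _ in range(3)],0)
def ridge(x0,y0,x1,y1):
    pts=[]
    for x in np.arange(np.ceil(x0),x1):
        y=y0+(y1-y0)*(x-x0)/(x1-x0);r=np.arange(int(round(y))-3,int(round(y))+4);v=g[r,int(x)]
        i=int(np.argmax(v)); 
        if 0<i<6: a,b,c=v[i-1:i+2];pts.append((x,r[i]+.5*(a-c)/(a-2*b+c)))
    pts=np.array(pts,np.float32);l=cv2.fitLine(pts,cv2.DIST_HUBER,0,.01,.01).ravel()
    f=lambda x:(x,l[3]+(x-l[2])*l[1]/l[0]);print(len(pts),np.std(pts[:,1]-[f(p[0])[1] for p in pts]));return f
A=ridge(207,194,286,173.5);B=ridge(213,219,291,198.7)
c=np.array([.516,.07,.0785])
for it in range(2):
  for h in(.014,.012):
    yaw=1.778
    for _ in range(20):
        d=np.array([np.cos(yaw),np.sin(yaw),0]);X=d*np.cos(.24)-np.array([0,0,np.sin(.24)]);Z=d*np.sin(.24)+np.array([0,0,np.cos(.24)]);Y=np.cross(Z,X)
        def pl(px): o,v=ray("top",px);q=c+Z*h;return o+v*((q-o)@Z)/(v@Z)
        a0,a1,b0,b1=pl(A(285)),pl(A(210)),pl(B(290)),pl(B(215))
        ya=np.arctan2(*(a1-a0)[1::-1]);yb=np.arctan2(*(b1-b0)[1::-1]);yaw=(ya+yb)/2
        c=c+Y*np.mean([(q-c)@Y for q in(a0,a1,b0,b1)]);c[2]=.0785
    print(h,ya,yb,yaw,c,[((q-c)@Y).round(4) for q in(a0,a1,b0,b1)])
# jar cap circle
f=env.grab_frame("top");s=env.grab_frame("scene")
t=f[150:200,390:430].astype(int).sum(2);
m=((t<np.percentile(t,50)*.72)).astype(np.uint8)
print(np.median(t)); print(t[24,::3],t[::3,20])
print(env.observe()["time"])
E
```

```text
79 0.057556357
78 0.050238397
0.014 1.7849287740243303 1.7842635785764185 1.7845961763003744 [0.5160712  0.07001487 0.0785    ] [np.float64(-0.0283), np.float64(-0.0282), np.float64(0.0283), np.float64(0.0282)]
0.012 1.7849287740243307 1.7842635785764187 1.7845961763003748 [0.51636372 0.07007628 0.0785    ] [np.float64(-0.0284), np.float64(-0.0283), np.float64(0.0284), np.float64(0.0283)]
0.014 1.7849287740243298 1.784263578576419 1.7845961763003744 [0.51607124 0.0700147  0.0785    ] [np.float64(-0.0283), np.float64(-0.0282), np.float64(0.0283), np.float64(0.0282)]
0.012 1.7849287740243298 1.7842635785764187 1.7845961763003744 [0.51636377 0.0700761  0.0785    ] [np.float64(-0.0284), np.float64(-0.0283), np.float64(0.0284), np.float64(0.0283)]
312.0
[315 303 174 148 178 182 183 177 172 174 301 307 312 315] [304 319 317 320 319 195 172 173 168 183 180 134 161 193 325 314 323]
0.35
```

Request:
send_rows(increments="0.024 -0.031 0 -0.1; 0.048 -0.062 0 -0.2; 0.072 -0.093 0 -0.3; 0.096 -0.124 0 -0.4; 0.12 -0.155 0 -0.5", fingers=0.085)

```text
time: 0.77
tool_pos: [0.2941, 0.4698, 0.2314]
ee_rot: [-0.0, 0.922, 0.388, 0.0]
force: [0.8, 0.6, -0.0]
width: 0.0848
```

Request:
send_rows(increments="0.024 -0.031 0 -0.1; 0.048 -0.062 0 -0.2; 0.072 -0.093 0 -0.3; 0.096 -0.124 0 -0.4; 0.12 -0.155 0 -0.5")

```text
time: 1.18
tool_pos: [0.4141, 0.3148, 0.2316]
ee_rot: [-0.0, 0.989, 0.148, 0.0]
force: [0.6, 1.3, 0.4]
width: 0.0846
```

Request:
send_rows(increments="0.022 -0.032 0 -0.09; 0.044 -0.064 0 -0.09; 0.066 -0.096 0 -0.09; 0.088 -0.128 0 -0.09; 0.1 -0.16 0 -0.09")

```text
time: 1.6
tool_pos: [0.5149, 0.1544, 0.2316]
ee_rot: [0.0, 0.994, 0.105, 0.001]
force: [0.4, -0.7, -0.3]
width: 0.0849
```

Request:
send_rows(increments="0.005 -0.037 0 0; 0.01 -0.074 0 0; 0.014 -0.111 0 0; 0.019 -0.148 0 0; 0.023 -0.185 0 0")

```text
time: 2.02
tool_pos: [0.5362, -0.0303, 0.2316]
ee_rot: [-0.0, 0.994, 0.105, 0.0]
force: [1.2, 0.1, 0.8]
width: 0.0849
```

Request:
send_rows(increments="0.005 -0.037 0 0; 0.01 -0.074 0 0; 0.014 -0.111 0 0; 0.019 -0.148 0 0; 0.023 -0.185 0 0")

```text
time: 2.43
tool_pos: [0.5594, -0.2151, 0.2315]
ee_rot: [-0.0, 0.994, 0.106, 0.0]
force: [0.8, 0.5, 1.3]
width: 0.0851
```

Request:
send_rows(increments="0.005 -0.038 0 0; 0.01 -0.076 0 0; 0.01 -0.076 -0.036 0; 0.01 -0.076 -0.072 0; 0.01 -0.076 -0.1 0")

```text
time: 2.85
tool_pos: [0.5685, -0.2903, 0.129]
ee_rot: [-0.0, 0.995, 0.104, -0.0]
force: [-0.0, 0.3, -0.6]
width: 0.0848
```

```bash
python3 - <<'E'
from h import *
s=env.grab_frame("scene");t=env.grab_frame("top")
c=lambda im,x,y:cv2.resize(im[y:y+100,x:x+100,::-1],(400,400),interpolation=cv2.INTER_CUBIC)
cv2.imwrite("pics/g1.png",np.hstack([c(s,100,140),cv2.convertScaleAbs(c(t,360,130),alpha=1.6)]))
print(env.observe()["tool_pos"])
E
```

```text
[ 0.56672915 -0.28797527  0.12664234]
```

View pics/g1.png

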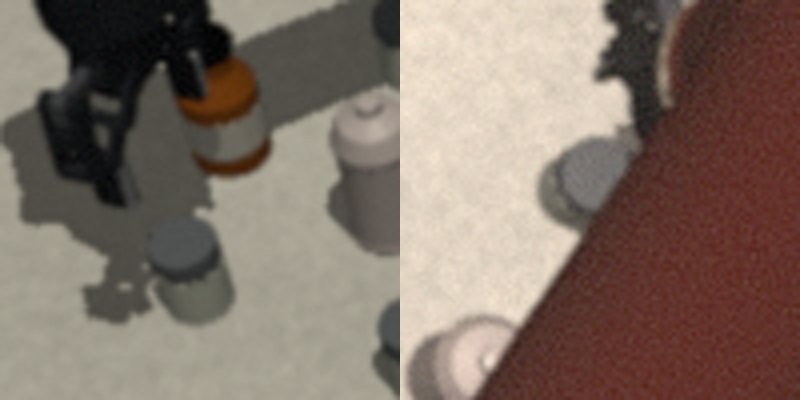

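```bash
python3 - <<'E'
from h import *
for i in range(2):
    o=env.observe();print(o["time"],o["tool_pos"],o["joint_vel"].round(3),o["force"].round(1))
for z in(.127,.14): print([proj("scene",np.array([.5667,-.288,z])+k*.045*np.array([.978,.208,0])).round(1) for k in(-1,0,1)])
E
```

```text
2.95 [ 0.56672915 -0.28797527  0.12664234] [-0.017 -0.056  0.034 -0.087  0.028  0.065 -0.021] [-1.1  0.8 -0.1]
2.95 [ 0.56672915 -0.28797527  0.12664234] [-0.017 -0.056  0.034 -0.087  0.028  0.065 -0.021] [-1.1  0.8 -0.1]
[array([149.4, 168.2]), array([141.2, 181. ]), array([132.6, 194.5])]
[array([148.3, 164.4]), array([140. , 177.3]), array([131.3, 190.8])]
```

Request:
send_rows(increments="0 0 0 0; 0 0 0 0")

```text
time: 3.12
tool_pos: [0.5703, -0.2901, 0.1335]
ee_rot: [0.001, 0.994, 0.105, 0.001]
force: [0.3, -0.8, 0.6]
width: 0.0849
```

Request:
send_rows(increments="0.001 -0.002 -0.03 0; 0.001 -0.002 -0.06 0; 0.001 -0.002 -0.085 0; 0.001 -0.002 -0.103 0; 0.001 -0.002 -0.113 0")

```text
time: 3.53
tool_pos: [0.5709, -0.2913, 0.0183]
ee_rot: [0.0, 0.994, 0.106, 0.0]
force: [-0.5, -0.5, 0.6]
width: 0.085
```

Request:
send_rows(increments="0 0 0 0; 0 0 0 0; 0 0 0 0; 0 0 0 0; 0 0 0 0", fingers=0.035, force=25)

```text
time: 3.95
tool_pos: [0.5715, -0.2922, 0.0205]
ee_rot: [0.001, 0.994, 0.105, 0.001]
force: [-0.5, 0.9, 7.2]
width: 0.0445
```

Request:
send_rows(increments="0 0 0 0; 0 0 0 0; 0 0 0 0; 0 0 0 0; 0 0 0 0")

```text
time: 4.37
tool_pos: [0.5715, -0.2922, 0.0205]
ee_rot: [0.001, 0.994, 0.105, 0.001]
force: [-0.5, 0.2, 8.2]
width: 0.0445
```

Request:
send_rows(increments="0 0 0.02 0; 0 0 0.055 0; 0 0 0.09 0; 0 0 0.13 0; 0 0 0.17 0")

```text
time: 4.78
tool_pos: [0.5698, -0.2916, 0.1907]
ee_rot: [0.0, 0.994, 0.105, 0.0]
force: [1.4, -0.6, -1.0]
width: 0.0442
```

Request:
send_rows(increments="-0.004 0.03 0 0; -0.008 0.06 0 0; -0.012 0.09 0 0; -0.016 0.12 0 0; -0.02 0.15 0 0")

```text
time: 5.2
tool_pos: [0.5499, -0.1404, 0.1891]
ee_rot: [-0.0, 0.994, 0.105, 0.001]
force: [0.5, 0.7, -0.6]
width: 0.0446
```

Request:
send_rows(increments="-0.004 0.03 0 0; -0.008 0.06 0 0; -0.012 0.09 0 0; -0.016 0.12 0 0; -0.018 0.132 0 0")

```text
time: 5.62
tool_pos: [0.5318, -0.0049, 0.189]
ee_rot: [-0.001, 0.994, 0.107, 0.0]
force: [1.2, 1.1, -1.8]
width: 0.0447
```

Request:
send_rows(increments="0 0 0 0; 0 0 -0.02 0; 0 0 -0.035 0; 0 0 -0.045 0; 0 0 -0.045 0")

```text
time: 6.03
tool_pos: [0.5311, -0.0104, 0.1418]
ee_rot: [0.0, 0.994, 0.105, -0.001]
force: [-0.4, 0.3, -2.1]
width: 0.0445
```

```bash
python3 - <<'E'
from h import *
s=env.grab_frame("scene");t=env.grab_frame("top")
c=lambda im,x,y:cv2.resize(im[y:y+90,x:x+90,::-1],(400,400),interpolation=cv2.INTER_CUBIC)
cv2.imwrite("pics/g2.png",np.hstack([cv2.convertScaleAbs(c(s,195,150),alpha=1.3),cv2.convertScaleAbs(c(t,250,140),alpha=1.6)]))
print(env.observe()["tool_pos"],env.observe()["force"])
E
```

```text
[ 0.53235124 -0.0102639   0.14374521] [ 0.3990301  -0.52157886 -1.00900739]
```

View pics/g2.png

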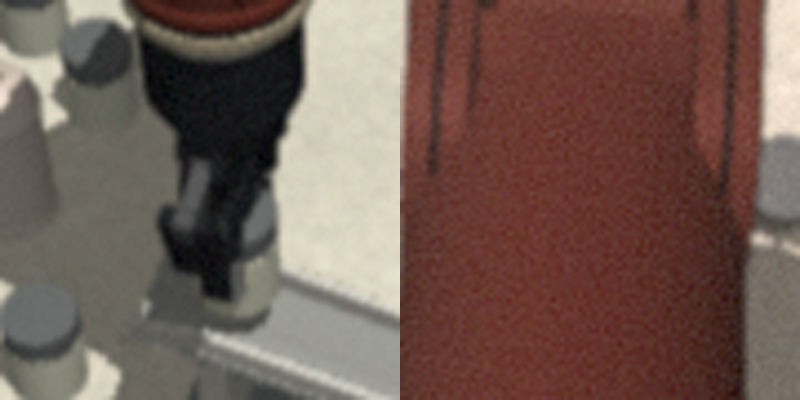

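The jar hangs about 2 cm above the chute's upper end. Its right silhouette edge in scene is at about px (257.5,215) and the finger hides its left. The top view is blocked by the arm.

```bash
python3 - <<'E'
from h import *
p=np.array([.5325,-.0104]);a=np.linspace(0,6.28,400)
for z in (.124,.184):
    q=np.array([proj("scene",[p[0]+.0225*np.cos(t),p[1]+.0225*np.sin(t),z]) for t in a]);print(z,"x",q[:,0].min().round(1),q[:,0].max().round(1),"y",q[:,1].min().round(1),q[:,1].max().round(1))
c=np.array([.5167,.0705,.0785]);y=1.781;d=np.array([np.cos(y),np.sin(y),0]);X=d*np.cos(.24)-np.array([0,0,np.sin(.24)]);Z=d*np.sin(.24)+np.array([0,0,np.cos(.24)]);Y=np.cross(Z,X)
print("Y",Y,"load",c-.085*X, "jar lateral",(np.r_[p,.0987]-c)@Y,"x",(np.r_[p,.0987]-c)@X)
for k,v in{"kneeA":(-.1,-.0275,.014),"kneeB":(-.1,.0275,.014),"tipA":(-.135,-.037,.014),"tipB":(-.135,.037,.014)}.items():
    print(k,[proj(n,c+X*v[0]+Y*v[1]+Z*v[2]).round(1) for n in("scene","top")])
s=env.grab_frame("scene")[190:240,225:275,::-1]
cv2.imwrite("pics/g3.png",cv2.resize(s,(600,600),interpolation=cv2.INTER_CUBIC))
E
```

```text
0.124 x 238.0 257.7 y 206.1 221.4
0.184 x 236.2 256.8 y 188.8 204.3
Y [-0.97798844 -0.20865909  0.        ] load [ 0.53392767 -0.01024637  0.09870472] jar lateral 0.0014283034212202487 x -0.08485545956830161
kneeA [array([239.3, 224.4]), array([287.8, 172.6])]
kneeB [array([246.9, 206.4]), array([293.4, 197.5])]
tipA [array([223.5, 222.1]), array([302.6, 164.3])]
tipB [array([234.2, 198.2]), array([310.3, 198. ])]
```

View pics/g3.png

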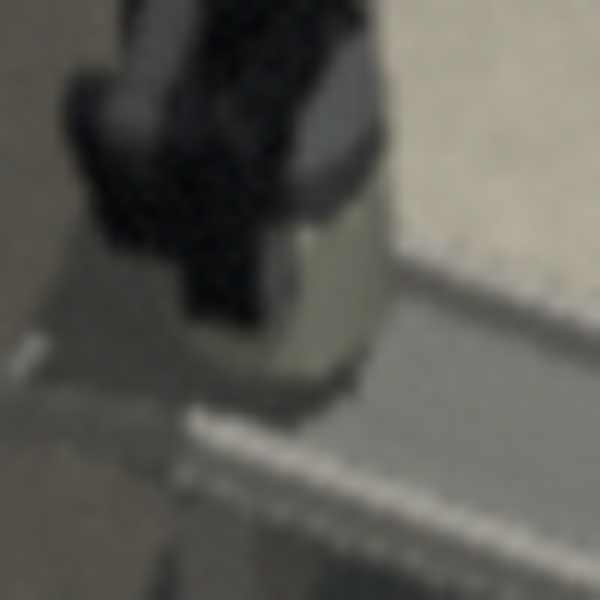

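Request:
send_rows(increments="0.001 0 0 0; 0.001 0 0 0")

```text
time: 6.35
tool_pos: [0.5339, -0.0097, 0.1442]
ee_rot: [-0.0, 0.994, 0.105, 0.001]
force: [-0.5, 0.2, -1.8]
width: 0.0445
```

Request:
send_rows(increments="0 0 0 0; 0 0 0 0")

```text
time: 6.52
tool_pos: [0.5334, -0.0096, 0.1436]
ee_rot: [-0.0, 0.994, 0.105, 0.0]
force: [-0.4, 0.5, -1.9]
width: 0.0443
```

Request:
send_rows(increments="0 0 -0.005 0; 0 0 -0.01 0")

```text
time: 6.68
tool_pos: [0.5334, -0.0094, 0.1331]
ee_rot: [-0.0, 0.994, 0.105, 0.0]
force: [1.1, 0.2, -1.5]
width: 0.0447
```

Request:
send_rows(increments="0 0 0 0; 0 0 0 0")

```text
time: 6.85
tool_pos: [0.5329, -0.0096, 0.1328]
ee_rot: [0.0, 0.994, 0.105, -0.001]
force: [-0.1, 0.1, -0.2]
width: 0.0441
```

Down slowly towards contact (expected at z ≈ 0.125), nudging x by +1 mm.

Request:
send_rows(increments="0.001 0 -0.002 0; 0.001 0 -0.004 0; 0.001 0 -0.005 0; 0.001 0 -0.005 0")

```text
time: 7.18
tool_pos: [0.5341, -0.0096, 0.128]
ee_rot: [0.0, 0.994, 0.105, -0.0]
force: [-0.3, 0.2, -1.5]
width: 0.0446
```

Request:
send_rows(increments="0 0 -0.001 0; 0 0 -0.002 0; 0 0 -0.002 0; 0 0 -0.002 0")

```text
time: 7.52
tool_pos: [0.5342, -0.0096, 0.1263]
ee_rot: [-0.0, 0.994, 0.105, -0.0]
force: [-0.2, -0.2, -1.7]
width: 0.0445
```

Request:
send_rows(increments="0 0 -0.001 0; 0 0 -0.001 0; 0 0 -0.001 0")

```text
time: 7.77
tool_pos: [0.5343, -0.0095, 0.1253]
ee_rot: [0.0, 0.994, 0.105, 0.0]
force: [0.7, -0.5, -1.1]
width: 0.0442
```

Request:
send_rows(increments="0 0 -0.001 0; 0 0 -0.001 0; 0 0 -0.001 0")

```text
time: 8.02
tool_pos: [0.5344, -0.0095, 0.1249]
ee_rot: [-0.0, 0.994, 0.105, 0.0]
force: [-1.2, 0.7, 5.8]
width: 0.0438
```

Request:
send_rows(increments="0 0 -0.001 0; 0 0 -0.001 0; 0 0 -0.001 0")

```text
time: 8.27
tool_pos: [0.5345, -0.0091, 0.1244]
ee_rot: [-0.001, 0.994, 0.105, 0.0]
force: [-4.7, 1.8, 12.6]
width: 0.0442
```

Request:
send_rows(increments="0 0 -0.001 0; 0 0 -0.001 0; 0 0 -0.001 0")

```text
time: 8.52
tool_pos: [0.5346, -0.0084, 0.1238]
ee_rot: [-0.001, 0.994, 0.106, 0.0]
force: [-6.0, 3.4, 16.5]
width: 0.0446
```

Request:
send_rows(increments="-0.001 0 0.001 0; -0.0015 0 0.001 0; -0.0015 0 0.001 0")

```text
time: 8.77
tool_pos: [0.5338, -0.0089, 0.1241]
ee_rot: [-0.0, 0.994, 0.106, 0.001]
force: [0.8, 3.5, 6.0]
width: 0.0443
```

```bash
python3 - <<'E'
from h import *
s=env.grab_frame("scene")[170:240,215:285,::-1]
cv2.imwrite("pics/g4.png",cv2.resize(cv2.convertScaleAbs(s,alpha=1.3),(600,600),interpolation=cv2.INTER_CUBIC))
for i in range(1): o=env.observe();print(o["tool_pos"],o["force"],o["torque"])
E
```

```text
[ 0.53380223 -0.00891429  0.1240744 ] [1.27771864 2.98168716 7.65769469] [ 0.60370705 -0.30159548  0.07918235]
```

View pics/g4.png

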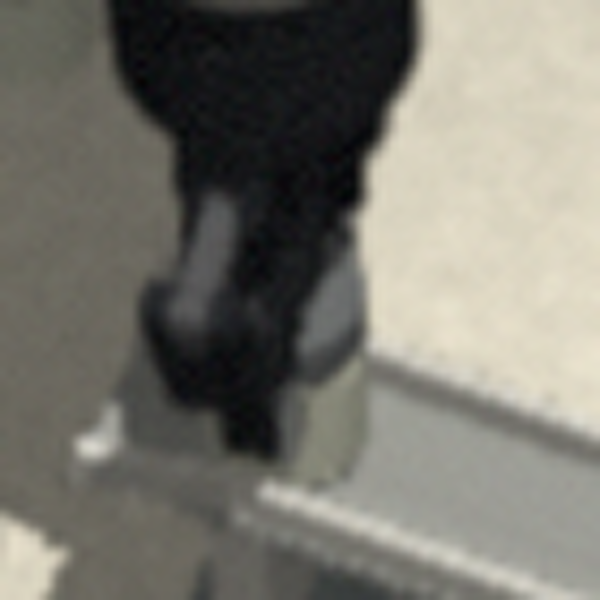

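Request:
send_rows(increments="0 0 0 0; 0 0 0 0; 0 0 0 0; 0 0 0 0; 0 0 0 0", fingers=0.06)

```text
time: 9.23
tool_pos: [0.5325, -0.0098, 0.123]
ee_rot: [0.0, 0.994, 0.105, -0.0]
force: [-0.3, -0.8, -0.0]
width: 0.0601
```

```bash
python3 - <<'E'
from h import *
s=env.grab_frame("scene")[170:240,215:285,::-1]
cv2.imwrite("pics/g5.png",cv2.resize(cv2.convertScaleAbs(s,alpha=1.3),(600,600),interpolation=cv2.INTER_CUBIC))
for i in range(1): o=env.observe();print(o["tool_pos"],o["force"],o["torque"])
E
```

```text
[ 0.53259091 -0.00971349  0.12313328] [ 0.29421577 -0.25149371 -0.94383144] [0.00690954 0.01888903 0.03669914]
```

View pics/g5.png

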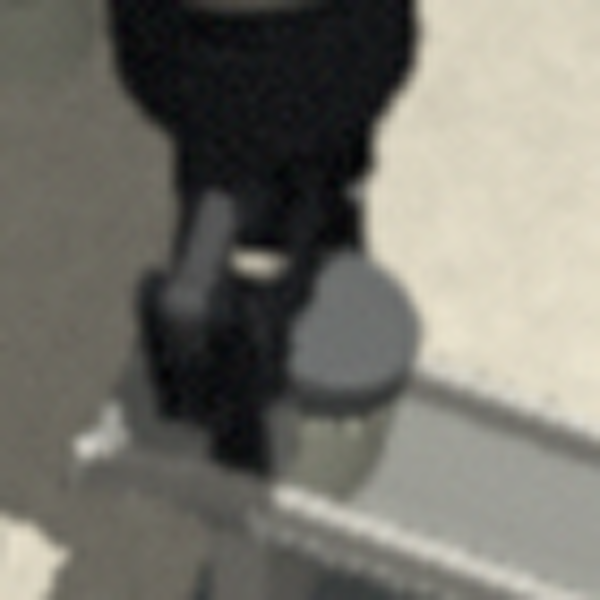

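The jar tipped square onto the chute floor, with its cap centre at scene px ~(256,209) and its foot between the guides. I'll open fully, lift and check from above.

Request:
send_rows(increments="0 0 0 0; 0 0 0 0; 0 0 0 0; 0 0 0.01 0; 0 0 0.03 0", fingers=0.08)

```text
time: 9.7
tool_pos: [0.5313, -0.0097, 0.1523]
ee_rot: [0.0, 0.994, 0.105, -0.002]
force: [0.1, 0.9, 0.1]
width: 0.08
```

Request:
send_rows(increments="0 0 0.03 0; 0 0 0.06 0; 0 0 0.09 0; -0.004 -0.03 0.1 0; -0.01 -0.06 0.1 0")

```text
time: 10.12
tool_pos: [0.5246, -0.0689, 0.2572]
ee_rot: [-0.0, 0.994, 0.107, 0.003]
force: [0.6, -1.2, -1.0]
width: 0.0801
```

Request:
send_rows(increments="0 -0.04 0 0; 0 -0.08 0 0; 0 -0.12 0 0; 0 -0.12 0 0", fingers=0)

```text
time: 10.45
tool_pos: [0.5207, -0.1985, 0.2548]
ee_rot: [0.002, 0.995, 0.1, 0.001]
force: [-0.9, -1.2, 0.5]
width: 0.0325
```

```bash
python3 - <<'E'
from h import *
s=env.grab_frame("scene");t=env.grab_frame("top")
c=lambda im,x,y:cv2.resize(im[y:y+80,x:x+80,::-1],(400,400),interpolation=cv2.INTER_CUBIC)
cv2.imwrite("pics/g6.png",np.hstack([cv2.convertScaleAbs(c(s,215,180),alpha=1.3),cv2.convertScaleAbs(c(t,250,150),alpha=1.8)]))
print(env.observe()["tool_pos"],env.observe()["force"])
E
```

```text
[ 0.52217976 -0.19174603  0.25401481] [-0.51097407  1.02110333  0.12727343]
```

View pics/g6.png

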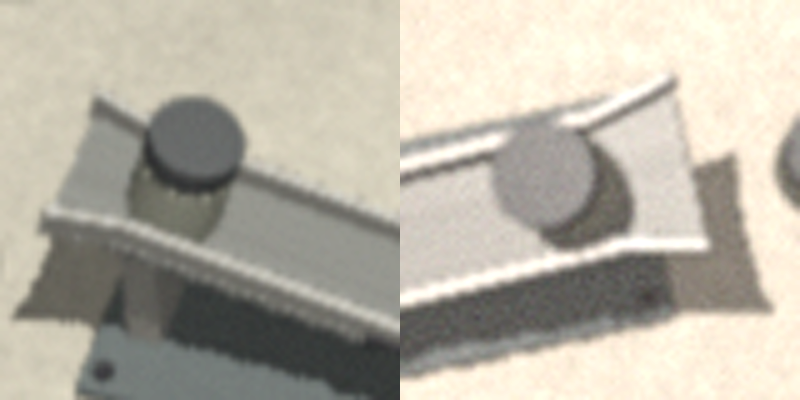

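```bash
cat >> h.py <<'E'
c0=np.array([.5164,.0703,.0785]);yw=1.782;d0=np.array([np.cos(yw),np.sin(yw),0]);X=d0*np.cos(.24)-np.array([0,0,np.sin(.24)]);Z=d0*np.sin(.24)+np.array([0,0,np.cos(.24)]);Y=np.cross(Z,X)
def ch(p): q=np.asarray(p)-c0;return np.array([q@X,q@Y,q@Z])
def w(x,y,z): return c0+X*x+Y*y+Z*z
E
python3 - <<'E'
from h import *
p,g=tri((193/5+214.6,141/5+179.6),(143/5+249.6,174/5+149.6));print(p.round(4),g.round(4),ch(p).round(4))
print("X",X,"Y",Y)
for x in(-.11,-.07,.07): print(w(x-.0225,0,.02))
E
```

```text
[0.532  0.0051 0.1531] 0.0008 [-0.0828 -0.0016  0.0566]
X [-0.20362836  0.94975415 -0.23770263] Y [-0.97777929 -0.20963698  0.        ]
[ 0.54238413 -0.05089401  0.12942236]
[ 0.534239   -0.01290385  0.11991425]
[0.50573103 0.12006174 0.08663588]
```

Request:
send_rows(increments="0.008 0.03 0 0; 0.016 0.06 0 0; 0.025 0.09 0 0; 0.025 0.125 0 0; 0.025 0.125 0 0", fingers=0)

```text
time: 10.97
tool_pos: [0.5485, -0.0547, 0.2531]
ee_rot: [-0.001, 0.994, 0.111, -0.0]
force: [0.9, 0.8, -0.9]
width: 0.0001
```

Request:
send_rows(increments="0 0 -0.03 0; 0 0 -0.06 0; 0 0 -0.08 0; 0 0 -0.09 0; 0 0 -0.09 0")

```text
time: 11.38
tool_pos: [0.5466, -0.0632, 0.1617]
ee_rot: [-0.0, 0.994, 0.106, -0.002]
force: [-0.2, 0.2, -0.4]
width: -0.0001
```

Request:
send_rows(increments="0 0 0 0; 0 0 0 0")

```text
time: 11.55
tool_pos: [0.5487, -0.0643, 0.1649]
ee_rot: [-0.0, 0.994, 0.106, 0.001]
force: [0.1, -1.0, 0.1]
width: 0.0005
```

Request:
send_rows(increments="-0.0015 -0.003 -0.012 0; -0.0015 -0.003 -0.024 0; -0.0015 -0.003 -0.031 0; -0.0015 -0.003 -0.031 0; -0.0015 -0.003 -0.031 0")

```text
time: 11.97
tool_pos: [0.5458, -0.0676, 0.1317]
ee_rot: [0.0, 0.994, 0.105, -0.001]
force: [0.1, -1.0, 0.1]
width: -0.0001
```

```bash
python3 - <<'E'
from h import *
s=env.grab_frame("scene")
cv2.imwrite("pics/g7.png",cv2.resize(cv2.convertScaleAbs(s[170:250,205:285,::-1],alpha=1.3),(600,600),interpolation=cv2.INTER_CUBIC))
o=env.observe();print(o["tool_pos"],ch(o["tool_pos"]).round(4),o["force"])
E
```

```text
[ 0.54622271 -0.06762743  0.13221751] [-0.1498 -0.0002  0.0186] [ 0.34651956  0.09710214 -0.21707327]
```

View pics/g7.png

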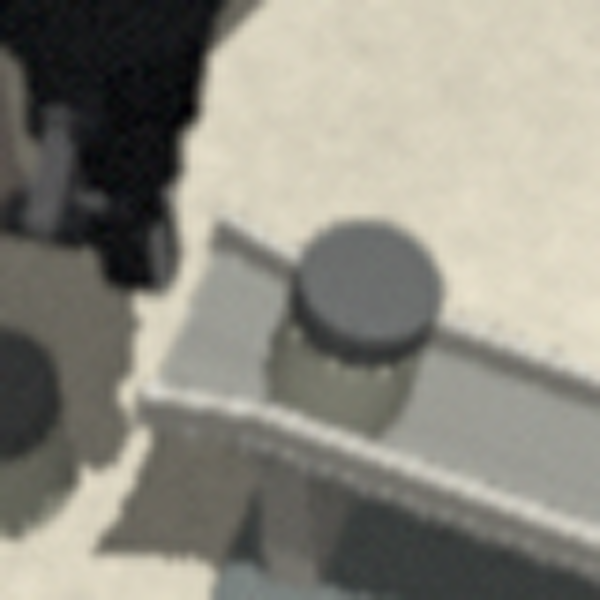

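Request:
send_rows(increments="-0.001 0.0048 0 0; -0.002 0.0095 -0.0012 0; -0.003 0.0142 -0.0024 0; -0.0041 0.019 -0.0036 0; -0.0051 0.0237 -0.0048 0")

```text
time: 12.43
tool_pos: [0.5411, -0.043, 0.1275]
ee_rot: [-0.0, 0.994, 0.106, 0.0]
force: [-0.1, -0.6, -0.5]
width: 0.0
```

Request:
send_rows(increments="-0.0005 0.0024 -0.0006 0; -0.001 0.0048 -0.0012 0; -0.0015 0.0071 -0.0018 0; -0.002 0.0095 -0.0024 0; -0.0025 0.0119 -0.003 0")

```text
time: 12.85
tool_pos: [0.5387, -0.032, 0.1245]
ee_rot: [0.0, 0.994, 0.105, 0.0]
force: [-0.5, 0.1, -0.0]
width: 0.0002
```

Request:
send_rows(increments="-0.0005 0.0024 -0.0006 0; -0.001 0.0048 -0.0012 0; -0.0015 0.0071 -0.0018 0; -0.002 0.0095 -0.0024 0; -0.0025 0.0119 -0.003 0")

```text
time: 13.27
tool_pos: [0.5361, -0.0199, 0.1215]
ee_rot: [0.0, 0.994, 0.105, -0.0]
force: [0.2, -0.8, 0.6]
width: -0.0003
```

```bash
python3 - <<'E'
from h import *
s=env.grab_frame("scene")
cv2.imwrite("pics/g8.png",cv2.resize(cv2.convertScaleAbs(s[170:250,205:285,::-1],alpha=1.3),(600,600),interpolation=cv2.INTER_CUBIC))
o=env.observe();print(o["tool_pos"],ch(o["tool_pos"]).round(4),o["force"])
E
```

```text
[ 0.53600323 -0.01928584  0.12131367] [-0.0993 -0.0004  0.0198] [ 1.09215831  0.58847502 -0.11135656]
```

View pics/g8.png

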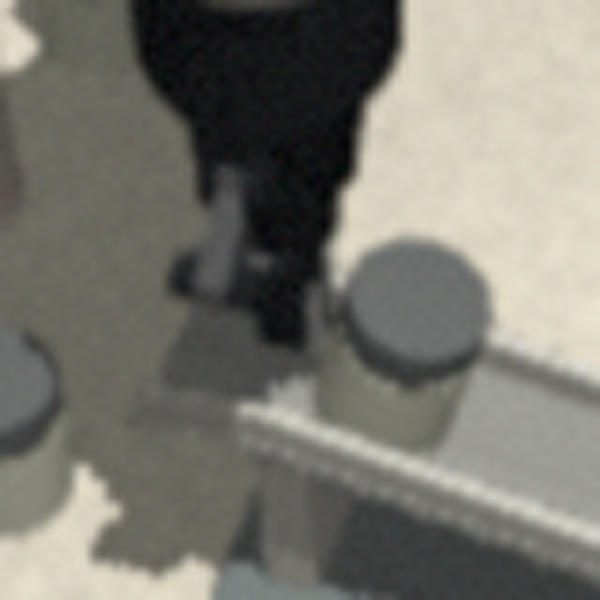

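The jar is sliding upright under the push. Continuing.

Request:
send_rows(increments="-0.0006 0.0029 -0.0007 0; -0.0012 0.0057 -0.0014 0; -0.0018 0.0086 -0.0021 0; -0.0024 0.0114 -0.0029 0; -0.003 0.0142 -0.0036 0")

```text
time: 13.73
tool_pos: [0.5331, -0.0055, 0.1178]
ee_rot: [0.0, 0.994, 0.105, -0.0]
force: [-0.4, -1.1, 0.5]
width: 0.0
```

Request:
send_rows(increments="-0.0006 0.0029 -0.0007 0; -0.0012 0.0057 -0.0014 0; -0.0018 0.0086 -0.0021 0; -0.0024 0.0114 -0.0029 0; -0.003 0.0142 -0.0036 0")

```text
time: 14.15
tool_pos: [0.5301, 0.0086, 0.1142]
ee_rot: [0.0, 0.994, 0.105, -0.0]
force: [0.5, 0.3, -0.2]
width: -0.0001
```

Request:
send_rows(increments="-0.0006 0.0029 -0.0007 0; -0.0012 0.0057 -0.0014 0; -0.0018 0.0086 -0.0021 0; -0.0024 0.0114 -0.0029 0; -0.003 0.0142 -0.0036 0")

```text
time: 14.57
tool_pos: [0.5271, 0.0228, 0.1106]
ee_rot: [-0.0, 0.994, 0.105, 0.0]
force: [-0.8, -1.0, 0.6]
width: 0.0003
```

```bash
python3 - <<'E'
from h import *
s=env.grab_frame("scene");t=env.grab_frame("top")
c=lambda im,x,y:cv2.resize(im[y:y+100,x:x+100,::-1],(400,400),interpolation=cv2.INTER_CUBIC)
cv2.imwrite("pics/g9.png",np.hstack([cv2.convertScaleAbs(c(s,235,180),alpha=1.3),cv2.convertScaleAbs(c(t,190,150),alpha=1.8)]))
o=env.observe();print(o["tool_pos"],ch(o["tool_pos"]).round(4),o["force"])
E
```

```text
[0.52695352 0.02320707 0.11052239] [-0.0545 -0.0004  0.0196] [-0.05665944  0.30135862 -0.16876311]
```

View pics/g9.png

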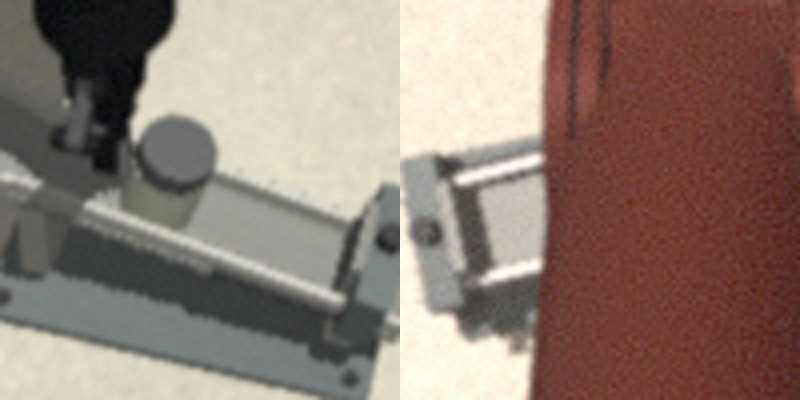

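```bash
python3 - <<'E'
from h import *
def pl(n,px,h): o,v=ray(n,px);q=c0+Z*h;return ch(o+v*((q-o)@Z)/(v@Z)).round(4)
for x in(113,128,140): print(pl("top",(x/5.5+179.6,318/5.5+149.6),.042))
print("floor end", pl("top",(175/5.5+179.6,318/5.5+149.6),0.0))
print(pl("scene",(620/5.5+214.6,250/5.5+189.6),.042),pl("scene",(585/5.5+214.6,300/5.5+189.6),0))
E
```

```text
[0.1    0.0027 0.042 ]
[0.0939 0.0042 0.042 ]
[0.089  0.0053 0.042 ]
floor end [0.0901 0.0027 0.    ]
[0.0961 0.0111 0.042 ] [0.0943 0.011  0.    ]
```

The stop's upper face appears to be near x ≈ 0.09 in the chute frame. About 60 mm of free push first, then small steps with force checks.

Request:
send_rows(increments="-0.0006 0.0029 -0.0007 0; -0.0012 0.0057 -0.0014 0; -0.0018 0.0086 -0.0021 0; -0.0024 0.0114 -0.0029 0; -0.003 0.0142 -0.0036 0")

```text
time: 15.08
tool_pos: [0.5241, 0.037, 0.107]
ee_rot: [0.0, 0.994, 0.105, -0.0]
force: [0.4, -1.2, -0.2]
width: 0.0001
```

Request:
send_rows(increments="-0.0006 0.0029 -0.0007 0; -0.0012 0.0057 -0.0014 0; -0.0018 0.0086 -0.0021 0; -0.0024 0.0114 -0.0029 0; -0.003 0.0142 -0.0036 0")

```text
time: 15.5
tool_pos: [0.5211, 0.0512, 0.1034]
ee_rot: [0.0, 0.994, 0.105, -0.0]
force: [0.4, -0.9, 1.0]
width: -0.0
```

Request:
send_rows(increments="-0.0005 0.0024 -0.0006 0; -0.001 0.0048 -0.0012 0; -0.0015 0.0071 -0.0018 0; -0.002 0.0095 -0.0024 0; -0.0025 0.0119 -0.003 0")

```text
time: 15.92
tool_pos: [0.5186, 0.0631, 0.1005]
ee_rot: [-0.0, 0.994, 0.105, 0.0]
force: [0.6, -0.5, 1.1]
width: 0.0005
```

```bash
python3 - <<'E'
from h import *
s=env.grab_frame("scene")
cv2.imwrite("pics/g10.png",cv2.resize(cv2.convertScaleAbs(s[190:270,270:350,::-1],alpha=1.3),(600,600),interpolation=cv2.INTER_CUBIC))
o=env.observe();print(o["tool_pos"],ch(o["tool_pos"]).round(4),o["force"])
E
```

```text
[0.51845241 0.06359158 0.10032709] [-0.012  -0.0006  0.0195] [-0.11807931  0.08876587  0.20388206]
```

View pics/g10.png

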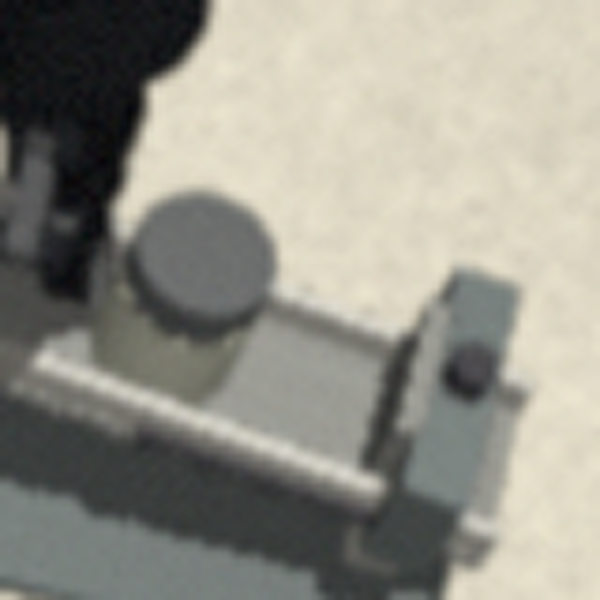

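The jar is upright and on the floor, with about 45 mm of clear floor before the stop. Continuing more slowly.

Request:
send_rows(increments="-0.0005 0.0024 -0.0006 0; -0.001 0.0048 -0.0012 0; -0.0015 0.0071 -0.0018 0; -0.002 0.0095 -0.0024 0; -0.0025 0.0119 -0.003 0")

```text
time: 16.38
tool_pos: [0.5161, 0.075, 0.0974]
ee_rot: [-0.0, 0.994, 0.105, -0.0]
force: [-0.0, 0.1, 0.3]
width: 0.0002
```

Request:
send_rows(increments="-0.0004 0.0019 -0.0005 0; -0.0008 0.0038 -0.001 0; -0.0012 0.0057 -0.0014 0; -0.0016 0.0076 -0.0019 0; -0.002 0.0095 -0.0024 0")

```text
time: 16.8
tool_pos: [0.5141, 0.0844, 0.0951]
ee_rot: [-0.0, 0.994, 0.105, -0.0]
force: [-0.1, -0.9, 0.1]
width: -0.0003
```

Request:
send_rows(increments="-0.0003 0.0014 -0.0004 0; -0.0006 0.0029 -0.0007 0; -0.0009 0.0043 -0.0011 0; -0.0012 0.0057 -0.0014 0; -0.0015 0.0071 -0.0018 0")

```text
time: 17.22
tool_pos: [0.5126, 0.0914, 0.0933]
ee_rot: [-0.0, 0.994, 0.105, -0.0]
force: [-0.3, -1.1, -0.3]
width: -0.0002
```

```bash
python3 - <<'E'
from h import *
s=env.grab_frame("scene")
cv2.imwrite("pics/g11.png",cv2.resize(cv2.convertScaleAbs(s[190:270,270:350,::-1],alpha=1.3),(600,600),interpolation=cv2.INTER_CUBIC))
o=env.observe();print(o["tool_pos"],ch(o["tool_pos"]).round(4),o["force"])
E
```

```text
[0.51252507 0.09181192 0.0931896 ] [ 0.0177 -0.0007  0.0195] [ 0.19510335 -0.36968409 -0.33430454]
```

View pics/g11.png

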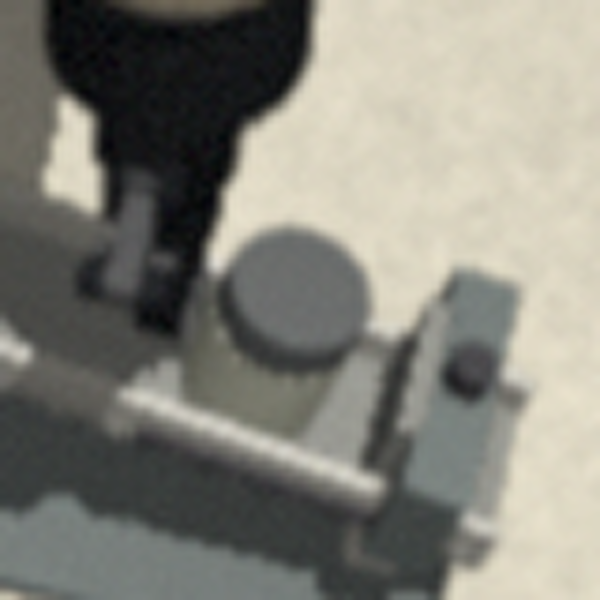

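Gap still about 15 mm. Slower.

Request:
send_rows(increments="-0.0003 0.0014 -0.0004 0; -0.0006 0.0029 -0.0007 0; -0.0009 0.0043 -0.0011 0; -0.0012 0.0057 -0.0014 0; -0.0014 0.0067 -0.0017 0")

```text
time: 17.68
tool_pos: [0.5112, 0.0983, 0.0916]
ee_rot: [-0.0, 0.994, 0.105, -0.0]
force: [-0.7, 0.0, 0.0]
width: -0.0001
```

Request:
send_rows(increments="-0.0002 0.0007 -0.0002 0; -0.0003 0.0014 -0.0004 0; -0.0005 0.0021 -0.0005 0; -0.0006 0.0028 -0.0007 0")

```text
time: 18.02
tool_pos: [0.5106, 0.1009, 0.0909]
ee_rot: [-0.0, 0.994, 0.105, -0.0]
force: [-1.4, -0.6, 0.3]
width: 0.0001
```

Request:
send_rows(increments="-0.0002 0.0007 -0.0002 0; -0.0003 0.0014 -0.0004 0; -0.0005 0.0021 -0.0005 0")

```text
time: 18.27
tool_pos: [0.5102, 0.103, 0.0904]
ee_rot: [0.0, 0.994, 0.105, 0.0]
force: [0.0, -0.7, -0.0]
width: 0.0
```

Request:
send_rows(increments="-0.0002 0.0007 -0.0002 0; -0.0003 0.0014 -0.0004 0; -0.0003 0.0014 -0.0004 0")

```text
time: 18.52
tool_pos: [0.5098, 0.1046, 0.09]
ee_rot: [-0.0, 0.994, 0.105, -0.0]
force: [1.5, -0.4, -0.2]
width: -0.0
```

Request:
send_rows(increments="-0.0002 0.0007 -0.0002 0; -0.0003 0.0014 -0.0004 0; -0.0003 0.0014 -0.0004 0")

```text
time: 18.77
tool_pos: [0.5095, 0.1059, 0.0896]
ee_rot: [-0.0, 0.994, 0.105, -0.0]
force: [0.7, 0.2, 0.2]
width: 0.0002
```

```bash
python3 - <<'E'
from h import *
s=env.grab_frame("scene")
cv2.imwrite("pics/g12.png",cv2.resize(cv2.convertScaleAbs(s[190:270,270:350,::-1],alpha=1.3),(600,600),interpolation=cv2.INTER_CUBIC))
o=env.observe();print(o["tool_pos"],ch(o["tool_pos"]).round(4),o["force"])
E
```

```text
[0.50952067 0.10585565 0.08956928] [ 0.0325 -0.0007  0.0194] [ 0.94147071  0.10663594 -0.07956342]
```

View pics/g12.png

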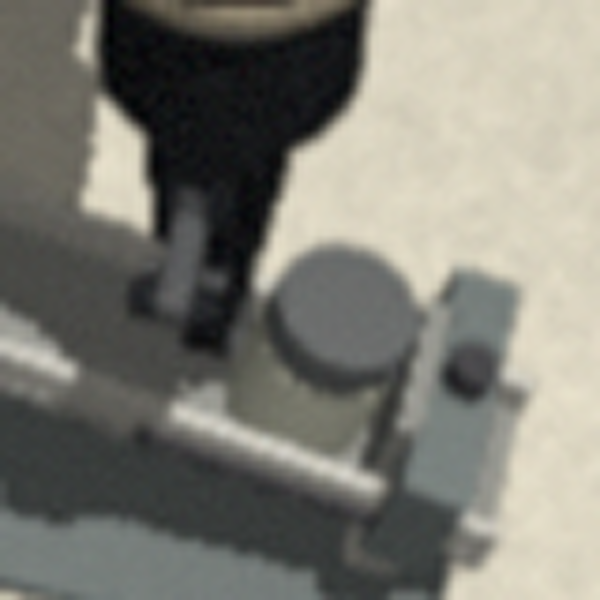

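Almost there. Now about 1 mm per call, watching the force.

Request:
send_rows(increments="-0.0002 0.0007 -0.0002 0; -0.0003 0.0014 -0.0004 0; -0.0003 0.0014 -0.0004 0")

```text
time: 19.07
tool_pos: [0.5092, 0.1073, 0.0892]
ee_rot: [-0.0, 0.994, 0.105, -0.0]
force: [0.2, 0.1, 0.3]
width: 0.0001
```

Request:
send_rows(increments="-0.0002 0.0007 -0.0002 0; -0.0002 0.001 -0.0002 0; -0.0002 0.001 -0.0002 0")

```text
time: 19.32
tool_pos: [0.509, 0.1082, 0.089]
ee_rot: [-0.0, 0.994, 0.105, -0.0]
force: [0.7, 0.3, -0.1]
width: -0.0002
```

Request:
send_rows(increments="-0.0002 0.0007 -0.0002 0; -0.0002 0.001 -0.0002 0; -0.0002 0.001 -0.0002 0")

```text
time: 19.57
tool_pos: [0.5088, 0.1091, 0.0887]
ee_rot: [0.0, 0.994, 0.105, -0.0]
force: [0.9, -0.2, -0.2]
width: 0.0002
```

Request:
send_rows(increments="-0.0002 0.0007 -0.0002 0; -0.0002 0.001 -0.0002 0; -0.0002 0.001 -0.0002 0")

```text
time: 19.82
tool_pos: [0.5088, 0.1095, 0.0887]
ee_rot: [0.0, 0.994, 0.105, 0.0]
force: [0.7, -3.4, 1.6]
width: -0.0001
```

Request:
send_rows(increments="-0.0002 0.0007 -0.0002 0; -0.0002 0.001 -0.0002 0; -0.0002 0.001 -0.0002 0")

```text
time: 20.07
tool_pos: [0.5088, 0.1097, 0.0886]
ee_rot: [0.001, 0.995, 0.105, 0.0]
force: [1.8, -7.4, 4.2]
width: 0.0003
```

```bash
python3 - <<'E'
from h import *
s=env.grab_frame("scene")
cv2.imwrite("pics/g13.png",cv2.resize(cv2.convertScaleAbs(s[200:250,290:340,::-1],alpha=1.3),(600,600),interpolation=cv2.INTER_CUBIC))
o=env.observe();print(o["tool_pos"],ch(o["tool_pos"]).round(4),o["force"])
E
```

```text
[0.50886598 0.10969106 0.08857536] [ 0.0366 -0.0009  0.0193] [ 0.68946476 -7.24362307  3.2914954 ]
```

View pics/g13.png

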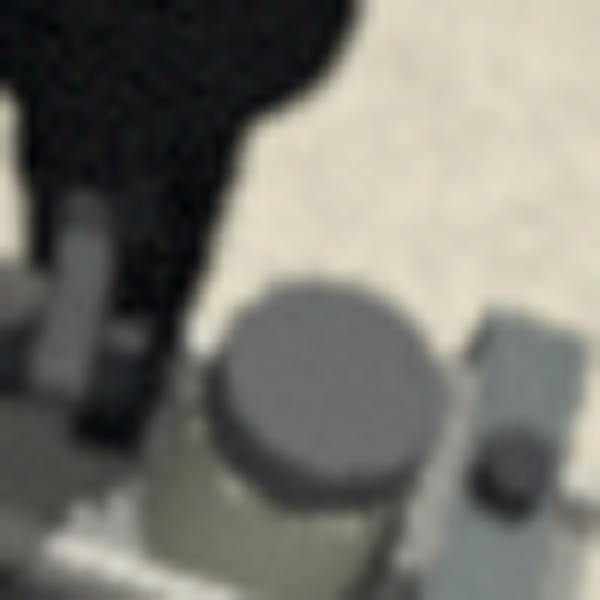

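The force rose to about 8 N with motion stalled where the image put the stop: contact. Now I back off straight up the slope, then lift.

Request:
send_rows(increments="0.0003 -0.0014 0.0004 0; 0.0006 -0.0028 0.0007 0; 0.0015 -0.007 0.0018 0; 0.003 -0.014 0.0036 0; 0.0055 -0.025 0.0065 0")

```text
time: 20.53
tool_pos: [0.5137, 0.0865, 0.0949]
ee_rot: [-0.0, 0.994, 0.106, -0.0]
force: [0.4, 0.6, -0.1]
width: 0.0002
```

Request:
send_rows(increments="0.002 -0.01 0.01 0; 0.002 -0.01 0.04 0; 0.002 -0.01 0.08 0; 0.002 -0.01 0.12 0; 0.002 -0.01 0.15 0")

```text
time: 20.95
tool_pos: [0.5167, 0.0744, 0.249]
ee_rot: [-0.0, 0.995, 0.104, 0.001]
force: [1.1, -0.6, -0.8]
width: -0.0
```

Request:
send_rows(increments="0 -0.04 0 0; 0 -0.08 0 0; 0 -0.12 0 0; 0 -0.16 0 0; 0 -0.2 0 0")

```text
time: 21.37
tool_pos: [0.5153, -0.127, 0.2461]
ee_rot: [-0.0, 0.994, 0.105, 0.001]
force: [1.2, -0.5, 0.7]
width: -0.0001
```

```bash
python3 - <<'E'
from h import *
s=env.grab_frame("scene");t=env.grab_frame("top")
c=lambda im,x,y:cv2.resize(im[y:y+60,x:x+60,::-1],(400,400),interpolation=cv2.INTER_CUBIC)
cv2.imwrite("pics/g14.png",np.hstack([cv2.convertScaleAbs(c(s,285,195),alpha=1.3),cv2.convertScaleAbs(c(t,185,170),alpha=1.8)]))
cv2.imwrite("pics/g15.png",s[:,:,::-1])
o=env.observe();print(o["tool_pos"],o["force"],o["time"])
E
```

```text
[ 0.51440809 -0.13281598  0.24633915] [-1.2179538   1.02289576  0.10091808] 21.4667
```

View pics/g14.png

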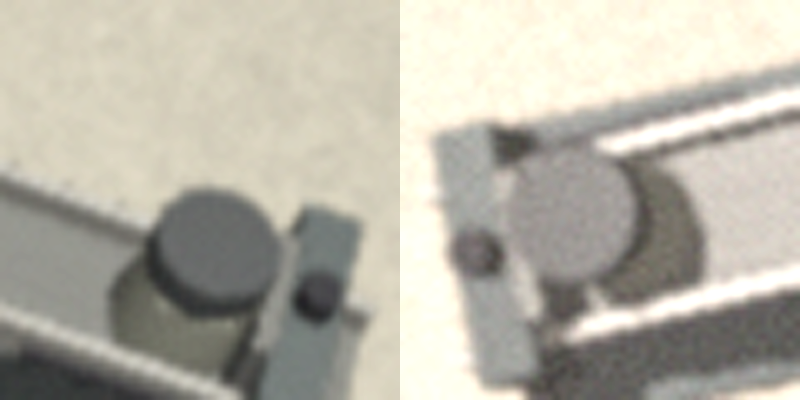

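View pics/g15.png

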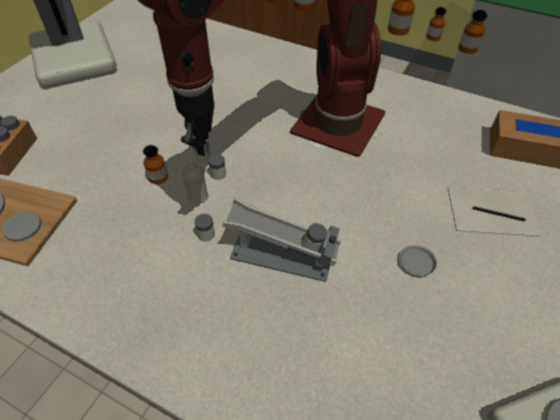

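```bash
python3 - <<'E'
from h import *
p,g=tri((215/6.667+284.6,247/6.667+194.6),(173/6.667+184.6,213/6.667+169.6));print(ch(p).round(4),g.round(4))
# stop/bridge shift: compare before/after patch
a=cv2.imread("pics/top0.png",0)[195:235,188:206].astype(np.float32);b=cv2.cvtColor(env.grab_frame("top"),cv2.COLOR_RGB2GRAY)[195:235,188:206].astype(np.float32)
print(cv2.phaseCorrelate(a,b))
env.hand_in()
E
```

```text
[ 0.0686 -0.0017  0.0571] 0.0001
((-0.42685057030353946, 0.32558010683596805), 0.9279068264696333)
the job is handed in; nothing more can be done
```

I stood the right jar (the one farthest from the base) square in the chute's upper end, let go, and pushed it down until it met the stop. It is now resting there, and I've handed the job in. No verdict was reported.

- **Loading:** The jar stood on the chute floor at about x = -83 mm, y = -2 mm, upright, before I pushed.
- **Pushing:** I used closed fingers about 20 mm above the floor, in small steps once close to the stop. The jar met the stop at TCP x ≈ 37 mm. The force rose from noise level (about 1 N) to about 8 N, well under the 15 N limit. I then backed off up the slope and lifted clear.
- **Final position:** Triangulated from both cameras, the jar is at x ≈ 69 mm, y ≈ -2 mm. Its cap centre measures 57 mm above the floor against a nominal 60 mm. It looks upright and against the stop.
- **Bystanders:** In the last scene picture the canister, bottle and pan look where they were; I didn't measure them.

**Less certain:**
- **Stop:** I could only check its position roughly. Comparing its bridge before and after gave about half a pixel of shift (roughly 1 mm). That is within my measurement error and the 3 mm limit, but it is not an exact zero.
- **Set-down force:** While setting the jar down I briefly pressed it to about 16 N, with about 6 N sideways, probably against a guide. I eased it off before letting go.

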